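# Put the sharpened gouge away and lock the tool drawer

### The arm

A 6-joint arm with a two-finger parallel gripper is mounted at the origin on the work surface. World frame = base frame: x ahead of the robot, y to its left, z up, the work surface at z = 0. Lengths are in m, angles in degrees, forces in N, time in s.
With the tool pointing down it reaches from about 0.3 to 0.75 m from the base axis. Payload 8.5 kg.
Tool frame: the origin (TCP) lies on the centre line of the jaws, within the pads' length; the fingertips stand 14 mm ahead of it and the grasp point (between the pads) lies 5 mm behind it; z points along the fingers, x is the direction in which the jaws open and shut, and the axes are right-handed (so a half turn about z gives the same grasp; the last joint's range is limited). The gripper opens to 85 mm and grips with 20 to 120 N. Pads are 22 mm wide; open, the fingers measure 114 mm over their backs; the gripper's body (76 mm by 85 mm) begins 54 mm behind the grasp point. The pads swing forward as they close: fully open they stand 13 mm farther back than shut.
Start: joints at [-80.575, 21.807, 74.336, -0, 83.858, -12.336], TCP at [0.204, -0.511, 0.22] pointing down, gripper open.
Joint ranges: [-178.18, 178.18], [-50.72, 133.34], [12.68, 142.11], [-81.47, 261.47], [9.98, 163.14], [-165.26, 165.26]. Speed limits (degrees/s): [136.94, 136.94, 180, 180, 180, 180].

### API

Orientations are given as a 3x3 rotation matrix whose columns are the frame's x, y, z axes.
In Python, from rig import * gives the robot as it stands.
- The arm moves only by the shell command python3 -m crank 'ROWS' [FORCE]. ROWS is JSON, one flat list of numbers, 7 for each row, row after row: the turn, a rotation vector about the world's x, y, z in rad, then the shift along the world's x, y, z in m, then the opening in per cent of the stroke, from 0 (shut) to 100 (fully open). A call has 1 to 20 rows; each row shifts and turns the commanded pose from where the row before left it; what a row does not reach is not made up. A row lasts 1/10 s, in which the tool goes at most 50 mm and 8.59 degrees, less where a joint would pass 70% of its speed; a pose out of reach is approached as far as the arm can. A call is refused whole if a number of a shift passes 0.05 or a number of a turn 0.15, either way. A call with a gripper value outside its range is refused whole. The fingers move at their own pace and stop on an object; FORCE is the grip in N (left out, the last holds). Time passes only in rows, so rows that do not move let the fingers close. It gives the time, the measured TCP pose, the force and the opening at its end, in the units of the state.
- observe(): the state, without advancing time (a new reading comes with each control period).
- get_image(name): name is "side" or "top" or "wrist"; returns a dict with "frame" (400x640x3 uint8, red, green, blue), "fov_y" (degrees; the focal length in pixels is half the picture's height over the tangent of half this angle, whatever the lens; pixels are square), "cx", "cy" (the principal point, pixels), "world_to_cam" (4x4, takes a point from world to camera coordinates). Camera axes: x right, y up, looking along -z (the intrinsics and any distortion apply to the point x, -y, -z); pixel columns grow to the right and rows downward; lengths in m; the calibration is good to about 2 mm. A picture is of the moment at which its call begins. There is no depth.
- close_job(): hands the job in, once; it reports no verdict.
The state is a dict: "time_s": time; "q": joint angles; "qvel": joint speeds; "joint_efforts": joint torques, N m; "position": TCP position; "tool_rot": TCP orientation; "ft_force": force on the tool from outside, world axes, zero at the start; "wrist_torque": the same for the moment, N m; "grip_width": finger opening in m.
Only numpy, scipy, OpenCV 4.12 (cv2) and the standard library are available. Lean on these libraries where they do the work, as an engineer would, in place of code of your own. Each camera call takes 0.05 s, during which the arm holds its last target. There are 200 camera calls.

### The job

Lay the freshly sharpened gouge in the open drawer of the low tool cabinet (set it down, do not drop it) and slide the drawer fully shut. Then fetch the open padlock that lies half under the shelf and thread its curved shackle through both steel eyes, round past the crown of the bow, so that the eyes end up in the half of the bow next to the lock's body and the lock lies flat on the cabinet top, let go. Leave the other things where they are.

Things in the scene. Friction and masses are not known exactly. Their poses are not given: they have to be found in the camera images.
- cabinet: low fixed wooden tool cabinet, 200 deep x 300 wide x 110 mm high, flat top, one drawer. Origin on the bench under the middle of the carcase's front edge; x points into the cabinet, away from the robot, y to its left, z up. The drawer front, 18 mm thick, covers the whole front (x -18 to 0 when shut), level with the top; two knobs 28 mm proud at y +-75, 48 mm above the bench.
- drawer (a joint): how far the drawer is pulled out towards the robot (cabinet -x), m: 0 shut, 0.16 at most; starts open. Slides with about 3 N of friction, stays where left; pushing on the drawer front shuts it against a stop.
- drawer_floor (a point): middle of the drawer's cork-lined inner floor, 24 mm above the bench; axes as the cabinet's; moves with the drawer. Inside it is 254 mm wide in y, 90 mm to the inner face of the drawer front (-x), 82 mm to the back; sides 56 mm high, drawer front 86 mm. Only the part pulled out of the carcase is open from above: as far back from that inner face as the drawer is pulled out.
- drawer_front (a point): point on the outer face of the drawer front, in the middle of its width, 75 mm above the bench; moves with the drawer.
- drawer_eye (a point): centre of the round steel eye (ring of 7 mm bar, 28 mm clear hole, hole axis along cabinet x) upright on the top edge of the drawer front, 127 mm above the bench (17 mm above the cabinet top), 95 mm right (-y) of the cabinet's middle; moves with the drawer.
- cabinet_eye (a point): centre of a like eye fixed upright on the cabinet top just behind its front edge, same height and y; when the drawer is shut it stands 15 mm behind the drawer's eye and the two holes line up.
- padlock: open brass padlock lying on its face, 420 g, body at first under the shelf. Origin: underside, middle of the edge the shackle leaves; x along that edge, y out of the body, z up. Body x -35..35, y -52..0, z 0..28 mm. Stiff 11 mm round shackle, centre line at z 14: from x 22 along +y to y 31, half circle of radius 28 about x 50, y 31, back along -y at x 78 to its free end at y 14.
- bow_centre (a point): centre of the shackle's half circle (x 50, y 31, z 14 mm in the padlock's frame); axes as the padlock's.
- bow_crown (a point): crown of the shackle's bow, on the centre line of the bar (x 50, y 59, z 14 mm in the padlock's frame). The clear width inside the bow is 45 mm.
- shackle_tip (a point): rounded free end of the shackle (x 78, y 14, z 14 mm in the padlock's frame).
- gouge: carving gouge lying flat: pale wooden handle 104 mm long, 26 mm thick, steel ferrule, dark shank, bright blade, 189 mm over all, 130 g. Origin on its underside below the middle of the handle; x runs along it to the cutting edge (handle x -52 to 52, edge at x 137 mm).
- gouge_handle (a point): middle of the gouge's handle, on its axis, 13 mm above its underside.
- shelf: fixed raised tool shelf on the left of the bench, 460 x 200 mm: a board with its underside 36 and its top 48 mm above the bench, a wall at its back, a cheek at each end. Origin on the bench under the middle of its front edge; x along that edge, y inwards under the shelf.
- strop: bystander: honing block, 180 x 50 x 28 mm, origin under its centre; leave it alone
- spoon_blank: bystander: pale wooden spoon blank, 165 x 58 x 22 mm, origin under its neck; leave it alone
- mallet: bystander: round carver's mallet standing on its head, 84 mm across, 216 mm high, origin under its centre; leave it alone
- oil_bottle: bystander: amber oil bottle, 48 mm across, 100 mm high, on the cabinet top at the back right, origin under its centre; leave it alone
- shop_brush: bystander: bench brush lying on the cabinet top along its back edge, about 170 mm long, leave it alone
- pencil_cup: bystander: blue cup on the shelf, 72 mm across, 90 mm high, origin under its centre; leave it alone
- slipstone: bystander: grey slipstone on the shelf, 100 x 45 x 22 mm, origin under its centre; leave it alone
There are look-alikes about, which are no part of the job. Of the things that look like the padlock, take the one that is farthest from the robot's base at the start.

How it is judged (in metres and radians):
On the way, in this order (a step that is already met when the one before it is completed fails the run):
1. the gouge lies let go on the floor of the drawer (z of gouge_handle in the frame of drawer_floor between 0 and 0.03 m and x of gouge_handle in the frame of drawer_floor between -0.09 and 0.082 m and y of gouge_handle in the frame of drawer_floor between -0.127 and 0.127 m and contact force between gouge and the fingers below 0.2 N and linear speed of gouge below 0.05 m/s), for 0.1 s.
2. the drawer is slid fully shut (within 4 mm) (value of joint drawer below 0.004 m), for 0.1 s.
At the end, for the whole second after the job is handed in: Drawer shut within 4 mm, gouge on its floor. Both eye centres lie 18 to 38 mm in plan from the bow's centre (its bar runs at 28 mm), the drawer's eye past the crown, on the half next to the lock's body. Padlock flat on the cabinet top (within 5 mm, 0.12 rad), at rest (value of joint drawer below 0.004 m and z of gouge_handle in the frame of drawer_floor between 0 and 0.03 m and x of gouge_handle in the frame of drawer_floor between -0.09 and 0.082 m and y of gouge_handle in the frame of drawer_floor between -0.127 and 0.127 m and horizontal distance between drawer_eye and bow_centre between 0.018 and 0.038 m and horizontal distance between cabinet_eye and bow_centre between 0.018 and 0.038 m and x of drawer_eye in the frame of bow_centre below 0 m and y of drawer_eye in the frame of bow_centre above -0.005 m and height (world z) of padlock between 0.105 and 0.115 m and angle between padlock's own z axis and vertical below 0.12 rad and linear speed of each of padlock, gouge below 0.02 m/s); the robot touches nothing.
It fails at once if the gouge is dropped: let go with its handle more than 80 mm above the bench (height (world z) of gouge_handle above 0.08 m and contact force between gouge and the fingers below 0.1 N).
It fails at once if a bystander is moved by more than 50 mm (distance of any of strop, spoon_blank, mallet, oil_bottle, shop_brush, pencil_cup, slipstone from where it was at the start of the episode above 0.05 m).
It also fails if it takes over 72 s, if anything falls off the work surface, if the arm or the gripper's body presses on something with over 40 N, if the wrist force passes 120 N, or if a joint passes its speed limit or range.

## Working session

There is one attempt and no reset: what is moved stays moved. The work goes in short steps, Python scripts to look and compute and a shell command to move; the robot and the scene stay as the last step left them, time stands still between calls to the robot, and variables do not carry over. Pictures are saved under pics/ and viewed, about 8 in all and at most 12, crops included, and the job is handed in when it is done.

```bash
ls; mkdir -p pics; python3 - <<'E'
from rig import *
import cv2
for n in ("top","side"):
    d=get_image(n); print(n,{k:(v if k!='frame' else 0) for k,v in d.items()})
    cv2.imwrite(f"pics/{n}0.png",d["frame"][:,:,::-1])
print(observe())
E
```

```text
pics
top {'frame': 0, 'fov_y': 53.917423718596005, 'cx': 312.00726742446665, 'cy': 202.66413917302123, 'world_to_cam': array([[-2.61659021e-02, -9.99650256e-01, -3.83559410e-03,
         2.05704601e-02],
       [ 9.83909594e-01, -2.64318801e-02,  1.76701067e-01,
        -5.42759663e-01],
       [-1.76740649e-01,  8.49664997e-04,  9.84257091e-01,
        -1.24246966e+00],
       [ 0.00000000e+00,  0.00000000e+00,  0.00000000e+00,
         1.00000000e+00]])}
side {'frame': 0, 'fov_y': 45.96084561614874, 'cx': 326.25578051994114, 'cy': 197.46217102243074, 'world_to_cam': array([[ 0.97919708, -0.20168048, -0.02231717, -0.51395378],
       [ 0.13932669,  0.58831579,  0.79653789, -0.16072166],
       [-0.1475166 , -0.78307695,  0.60417658, -1.37408877],
       [ 0.        ,  0.        ,  0.        ,  1.        ]])}
{'time_s': 0.1, 'q': array([-8.05741191e+01,  2.18368458e+01,  7.43782224e+01, -9.07344760e-04,
        8.38601287e+01, -1.23346598e+01]), 'qvel': array([ 0.03361196, -0.13607235, -0.06563304, -0.06423589, -0.00831371,
        0.12888973]), 'joint_efforts': array([ 3.64820196e-03, -4.49223268e+01, -2.31655222e+01, -1.56648643e-04,
        3.73526680e-03, -1.62089640e-05]), 'position': array([ 0.20385755, -0.51052413,  0.21978909]), 'tool_rot': array([[ 3.70729739e-01, -9.28740765e-01, -2.30471715e-04],
       [-9.28739904e-01, -3.70729716e-01,  1.29213279e-03],
       [-1.28549911e-03, -2.64983772e-04, -9.99999139e-01]]), 'ft_force': array([-0.36011837,  0.24185291,  0.39388276]), 'wrist_torque': array([-0.0213967 ,  0.07338485, -0.04745088]), 'grip_width': 0.085552903883355}
```

View pics/top0.png

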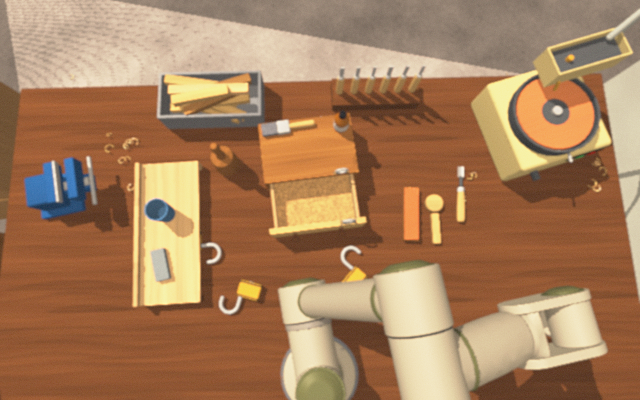

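View pics/side0.png

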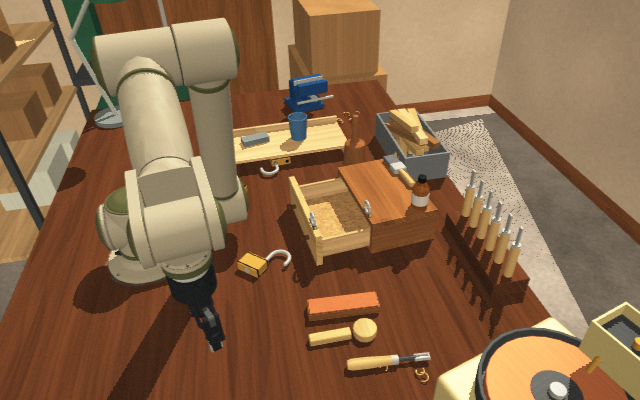

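```bash
cat > h.py <<'E'
from rig import *
import numpy as np, cv2
def cam(n,save=None):
    d=get_image(n)
    if save: cv2.imwrite("pics/"+save,d["frame"][:,:,::-1])
    np.savez("cam_"+(save or n)+".npz",**d); return d
def load(s): return np.load("cam_"+s+".npz")
def ray(d,u,v):
    f=200/np.tan(np.radians(float(d["fov_y"]))/2); W=d["world_to_cam"]; R,t=W[:3,:3],W[:3,3]
    k=R.T@np.array([(u-d["cx"])/f,-(v-d["cy"])/f,-1]); return -R.T@t,k/np.linalg.norm(k)
def onz(d,u,v,z):
    c,k=ray(d,u,v); return c+k*(z-c[2])/k[2]
def tri(*obs):
    A=np.zeros((3,3));b=np.zeros(3);L=[]
    for d,u,v in obs:
        c,k=ray(d,u,v);P=np.eye(3)-np.outer(k,k);A+=P;b+=P@c;L.append((P,c))
    p=np.linalg.solve(A,b); return p,[np.linalg.norm(P@(p-c)) for P,c in L]
def proj(d,p):
    f=200/np.tan(np.radians(float(d["fov_y"]))/2); q=d["world_to_cam"]@np.append(p,1)
    return np.array([d["cx"]+f*q[0]/-q[2], d["cy"]-f*q[1]/-q[2]])
E
python3 - <<'E'
from h import *
np.set_printoptions(precision=3,suppress=True)
import shutil
t=cam("top","t1.png"); s=cam("side","s1.png")
for n,a,b in [("gouge butt",(460,220),(349,367)),("ferrule",(461,192),(397,361)),("edge",(461,168),(429,356)),
 ("drawer eye",(348,221),(312,220)),("cab eye",(341,170),(367,208)),("front TL corner",(270,233),(290,178)),("front TR",(367,221),(322,250)),("cab back R top",(352,118),(436,213))]:
    p,e=tri((t,*a),(s,*b)); print(n,p,e)
for n,a,z in [("frontL",(270,233),.11),("frontR",(367,221),.11),("cabBL",(261,121),.11),("gouge butt",(460,220),.013),("edge",(461,168),.01),("shackle outer",(221,252),.014),("shackle tip",(204,262),.014),("shackle body side",(204,245),.014),("mid outer top",(214,244),.014),("shelf FL",(201,162),.048),("shelf FR",(199,305),.048),("deye",(348,221),.127),("ceye",(341,170),.127)]:
    print(n,onz(t,*a,z))
def big(d,x0,x1,y0,y1,k): return cv2.resize(d["frame"][y0:y1,x0:x1,::-1],None,fx=k,fy=k,interpolation=cv2.INTER_CUBIC)
a=big(t,250,380,110,240,3); b=big(t,120,250,150,310,3)
c=np.zeros((480,780,3),np.uint8); c[:390,:390]=a; c[:480,390:]=b
cv2.imwrite("pics/crop1.png",c)
E
```

```text
gouge butt [ 0.477 -0.49   0.003] [np.float64(0.0012414030218933596), np.float64(0.0012414030218933427)]
ferrule [ 0.579 -0.502  0.007] [np.float64(0.00528438998087732), np.float64(0.005284389980877267)]
edge [ 0.657 -0.508  0.011] [np.float64(0.000584511196921646), np.float64(0.0005845111969216767)]
drawer eye [ 0.468 -0.103  0.119] [np.float64(0.0018395288853517815), np.float64(0.001839528885351798)]
cab eye [ 0.629 -0.087  0.12 ] [np.float64(0.0027250405820162115), np.float64(0.002725040582016216)]
front TL corner [0.44  0.139 0.099] [np.float64(0.001334681900866149), np.float64(0.0013346819008661806)]
front TR [ 0.478 -0.169  0.064] [np.float64(0.0020622495798500212), np.float64(0.002062249579849941)]
cab back R top [ 0.814 -0.132  0.101] [np.float64(0.002163535164757621), np.float64(0.002163535164757644)]
frontL [0.441 0.138 0.11 ]
frontR [ 0.47  -0.162  0.11 ]
cabBL [0.806 0.165 0.11 ]
gouge butt [ 0.477 -0.487  0.013]
edge [ 0.657 -0.508  0.01 ]
shackle outer [0.392 0.311 0.014]
shackle tip [0.361 0.366 0.014]
shackle body side [0.417 0.367 0.014]
mid outer top [0.419 0.334 0.014]
shelf FL [0.692 0.374 0.048]
shelf FR [0.226 0.369 0.048]
deye [ 0.469 -0.102  0.127]
ceye [ 0.63  -0.087  0.127]
```

View pics/crop1.png

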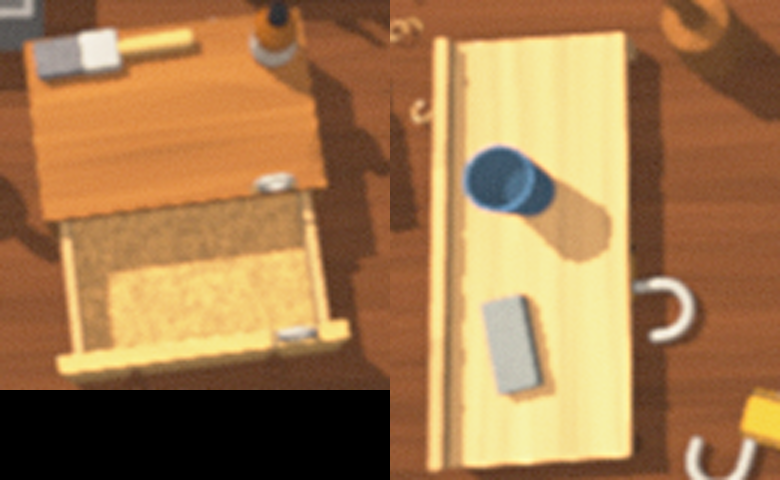

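Cabinet yaw comes out at about 5.4° and the drawer is open about 147 mm. The gouge handle is at about (0.529, -0.494). The target padlock's crown is at about (0.39, 0.316), with +y_p pointing to world −y. I'll move over the gouge now.

```bash
python3 -m crank '[0,0,-0.07,0.046,0.002,-0.01,70,0,0,-0.07,0.046,0.002,-0.01,70,0,0,-0.07,0.046,0.002,-0.01,70,0,0,-0.07,0.046,0.002,-0.01,70,0,0,-0.07,0.046,0.002,-0.01,70,0,0,-0.07,0.046,0.002,-0.01,70,0,0,-0.07,0.046,0.002,-0.01,70,0,0,0,0,0,0,70,0,0,0,0,0,0,70]' 50 ; python3 - <<'E'
from h import *
d=cam("wrist","w1.png"); t=cam("top"); 
np.set_printoptions(precision=3,suppress=True)
print(d["world_to_cam"],d["fov_y"],observe()["position"])
for p in [(.477,-.488,.013),(.529,-.494,.026),(.657,-.508,.01)]: print(proj(d,p))
E
```

```text
time_s: 1.1
position: [0.5264, -0.4962, 0.1491]
tool_rot: [[-0.108, -0.994, -0.001], [-0.994, 0.108, 0.001], [-0.001, 0.001, -1.0]]
ft_force: [-0.6, -0.0, 0.1]
grip_width: 0.0596
[[-0.108 -0.994 -0.001 -0.437]
 [ 0.95  -0.103 -0.295 -0.534]
 [ 0.293 -0.033  0.955 -0.483]
 [ 0.     0.     0.     1.   ]] 58.341750648962105 [ 0.525 -0.497  0.151]
[321.393 243.69 ]
[321.443 189.869]
[321.291  15.458]
```

View pics/w1.png

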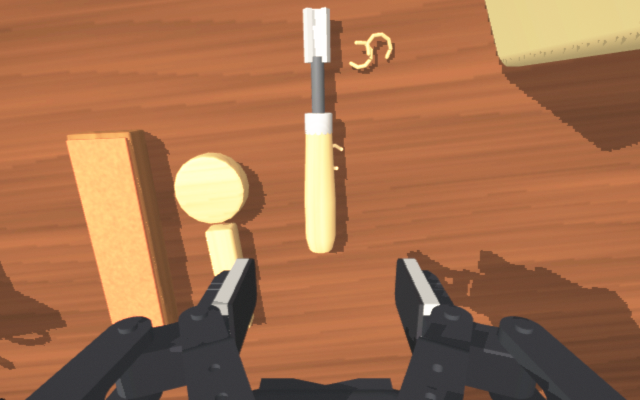

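The gouge lies almost in line with the jaws' centre plane: butt at (320,251), ferrule joint at (318,133), edge at (316,9).

```bash
python3 - <<'E'
from h import *
d=load("w1.png"); t=load("t1.png"); s=load("s1.png")
np.set_printoptions(precision=4,suppress=True)
b=onz(d,320,251,.01);f=onz(d,318,133,.02);e=onz(d,316,9,.015)
print(b,f,e,"yaw",np.degrees(np.arctan2((e-b)[1],(e-b)[0])))
print(tri((d,316,9),(s,429,356)),tri((d,320,251),(s,349,367)))
u=(e-b)/np.linalg.norm(e-b); print("mid",e-u*.137,b+u*.052)
E
```

```text
[ 0.4688 -0.4858  0.01  ] [ 0.5733 -0.4962  0.02  ] [ 0.6606 -0.5046  0.015 ] yaw -5.6049761812693335
(array([ 0.6612, -0.5043,  0.0058]), [np.float64(0.0012867371069757226), np.float64(0.0012867371069757328)]) (array([ 0.4722, -0.4893,  0.0086]), [np.float64(0.005076950902003676), np.float64(0.005076950902003906)])
mid [ 0.5243 -0.4912  0.0114] [ 0.5205 -0.4909  0.0113]
```

```bash
python3 -m crank '[0,0,0.01,-0.003,0.006,-0.04,70,0,0,0,0,0,-0.04,70,0,0,0,0,0,-0.03,70,0,0,0,0,0,-0.012,70,0,0,0,0,0,-0.008,70,0,0,0,0,0,0,70,0,0,0,0,0,0,70]' 50; python3 -m crank '[0,0,0,0,0,0,10,0,0,0,0,0,0,10,0,0,0,0,0,0,10,0,0,0,0,0,0,10,0,0,0,0,0,0,10,0,0,0,0,0,0.01,10,0,0,0,0,0,0.03,10,0,0,0,0,0,0.03,10,0,0,0,0,0,0.03,10,0,0,0,0,0,0.03,10,0,0,0,0,0,0,10]' 50
```

```text
time_s: 1.9
position: [0.5232, -0.4916, 0.0222]
tool_rot: [[-0.1, -0.995, 0.002], [-0.995, 0.1, -0.002], [0.002, -0.002, -1.0]]
ft_force: [-0.6, 0.2, 0.3]
grip_width: 0.0598
time_s: 3.0
position: [0.524, -0.4921, 0.1564]
tool_rot: [[-0.1, -0.995, 0.006], [-0.995, 0.1, -0.008], [0.007, -0.007, -1.0]]
ft_force: [0.3, -0.5, 1.0]
grip_width: 0.0086
```

```bash
python3 - <<'E'
from h import *
d=cam("wrist","w2.png"); s=cam("side","s2.png")
E
```

```text
(no output)
```

View pics/w2.png

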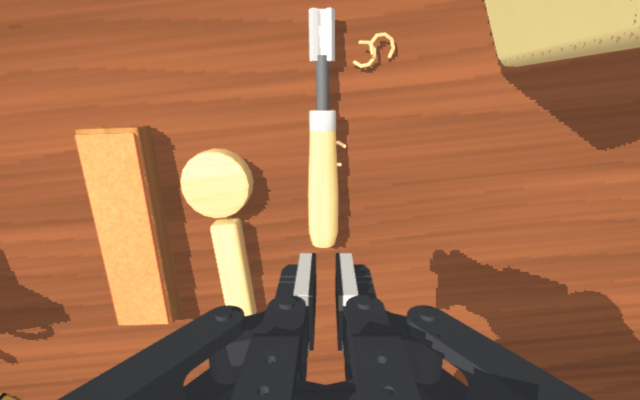

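```bash
python3 - <<'E'
from h import *
np.set_printoptions(precision=4,suppress=True)
o=observe(); p=o["position"];R=o["tool_rot"]
# distance ahead of TCP along tool z of inner front tip edge, found where ray is closest to the tool axis plane (pad half width 11 toward cam)
for nm,pts in (("w2.png",[(315,254),(338,254)]),("w1.png",[(256,262),(397,260)])):
    d=load(nm)
    if nm=="w1.png": p=np.array([.525,-.497,.151]); R=np.array([[-.108,-.994,0],[-.994,.108,0],[0,0,-1.]])
    for u,v in pts:
        c,k=ray(d,u,v); cl,kl=R.T@(c-p),R.T@k
        for yy in (-.011,0,.011):
            s=(yy-cl[1])/kl[1]; print(nm,(u,v),yy,cl+s*kl)
d=load("w2.png")
b=onz(d,323,245,.01);e=onz(d,322,9,.015);print(b,e,b+(e-b)/np.linalg.norm(e-b)*.052)
E
```

```text
w2.png (315, 254) -0.011 [-0.0027 -0.011  -0.0183]
w2.png (315, 254) 0 [-0.0033  0.      0.0056]
w2.png (315, 254) 0.011 [-0.0039  0.011   0.0296]
w2.png (338, 254) -0.011 [ 0.0072 -0.011  -0.0184]
w2.png (338, 254) 0 [0.0083 0.     0.0056]
w2.png (338, 254) 0.011 [0.0094 0.011  0.0295]
w1.png (256, 262) -0.011 [-0.0287 -0.011  -0.0187]
w1.png (256, 262) 0 [-0.0335  0.      0.0036]
w1.png (256, 262) 0.011 [-0.0382  0.011   0.0258]
w1.png (397, 260) -0.011 [ 0.0297 -0.011  -0.0167]
w1.png (397, 260) 0 [0.0347 0.     0.0058]
w1.png (397, 260) 0.011 [0.0396 0.011  0.0284]
[ 0.4699 -0.4863  0.01  ] [ 0.6606 -0.505   0.015 ] [ 0.5217 -0.4914  0.0114]
```

The gouge wasn't picked up. The pads closed too high on the handle and slid off, and it hasn't moved (butt at (323,245)). I'll go lower and check the force on the way.

```bash
python3 -m crank '[0,0,0,-0.001,0.001,0,60,0,0,0,0,0,0,60,0,0,0,0,0,0,60,0,0,0,0,0,-0.045,60,0,0,0,0,0,-0.045,60,0,0,0,0,0,-0.03,60,0,0,0,0,0,-0.015,60,0,0,0,0,0,0,60,0,0,0,0,0,0,60]' 50; python3 -m crank '[0,0,0,0,0,-0.004,60,0,0,0,0,0,-0.002,60,0,0,0,0,0,0,60]' 50
```

```text
time_s: 4.0
position: [0.5225, -0.4905, 0.0169]
tool_rot: [[-0.1, -0.995, 0.001], [-0.995, 0.1, -0.002], [0.002, -0.002, -1.0]]
ft_force: [0.7, -0.6, -0.1]
grip_width: 0.0514
time_s: 4.3
position: [0.522, -0.4899, 0.0098]
tool_rot: [[-0.1, -0.995, 0.0], [-0.995, 0.1, -0.001], [0.0, -0.0, -1.0]]
ft_force: [0.4, -0.7, 0.3]
grip_width: 0.0514
```

```bash
python3 -m crank '[0,0,0,0,0,0.002,10,0,0,0,0,0,0,10,0,0,0,0,0,0,10,0,0,0,0,0,0,10,0,0,0,0,0,0,10,0,0,0,0,0,0,10]' 40; 
```

```text
time_s: 4.9
position: [0.5221, -0.4902, 0.0121]
tool_rot: [[-0.1, -0.995, 0.001], [-0.995, 0.1, -0.001], [0.001, -0.001, -1.0]]
ft_force: [-1.8, -0.1, 5.6]
grip_width: 0.0132
```

```bash
python3 - <<'E'
from h import *
d=cam("wrist","w3.png"); s=cam("side","s3.png")
o=observe(); print(o["grip_width"],o["ft_force"],o["position"])
a=d["frame"][100:400,120:520,::-1]; b=cv2.resize(s["frame"][320:400,300:460,::-1],None,fx=2.5,fy=2.5,interpolation=cv2.INTER_CUBIC)
c=np.zeros((300,800,3),np.uint8); c[:,:400]=a; c[:200,400:]=b; cv2.imwrite("pics/w3c.png",c)
E
```

```text
0.01310611563644571 [-1.19238843 -0.09547839  5.54696532] [ 0.52211982 -0.49021615  0.01213239]
```

View pics/w3c.png

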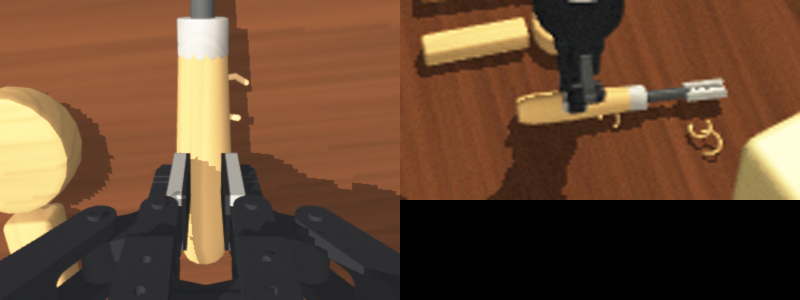

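The pads only pinch the top of the round handle, so the fingertips are higher than I reckoned. I'll open up and feel downward for the bench.

```bash
python3 -m crank '[0,0,0,0,0,0,60,0,0,0,0,0,0,60,0,0,0,0,0,0,60,0,0,0,0,0,0,60,0,0,0,0,0,-0.003,60,0,0,0,0,0,0,60]' 40; python3 -m crank '[0,0,0,0,0,-0.003,60,0,0,0,0,0,0,60]'; python3 -m crank '[0,0,0,0,0,-0.003,60,0,0,0,0,0,0,60]'
```

```text
time_s: 5.6
position: [0.5217, -0.4895, 0.0076]
tool_rot: [[-0.1, -0.995, -0.001], [-0.995, 0.1, 0.001], [-0.001, 0.001, -1.0]]
ft_force: [0.5, 1.0, -0.3]
grip_width: 0.0513
time_s: 5.8
position: [0.5217, -0.4896, 0.0047]
tool_rot: [[-0.1, -0.995, -0.001], [-0.995, 0.1, 0.001], [-0.001, 0.001, -1.0]]
ft_force: [0.7, -0.4, 0.5]
grip_width: 0.0513
time_s: 6.0
position: [0.5218, -0.4896, 0.0018]
tool_rot: [[-0.1, -0.995, -0.0], [-0.995, 0.1, 0.001], [-0.001, 0.0, -1.0]]
ft_force: [-0.5, 0.2, 0.6]
grip_width: 0.0511
```

```bash
python3 -m crank '[0,0,0,0,0,0,45,0,0,0,0,0,0,45,0,0,0,0,0,0,40,0,0,0,0,0,0,40]' 40; python3 -m crank '[0,0,0,0,0,0,20,0,0,0,0,0,0,20,0,0,0,0,0,0,20]' 40
```

```text
time_s: 6.4
position: [0.5219, -0.4898, 0.0024]
tool_rot: [[-0.1, -0.995, 0.0], [-0.995, 0.1, -0.0], [0.0, -0.0, -1.0]]
ft_force: [-0.6, -0.2, 0.3]
grip_width: 0.0338
time_s: 6.7
position: [0.522, -0.4899, 0.0026]
tool_rot: [[-0.1, -0.995, 0.0], [-0.995, 0.1, -0.0], [0.0, -0.0, -1.0]]
ft_force: [-0.1, 0.6, 1.7]
grip_width: 0.0244
```

```bash
python3 -m crank '[0,0,0,0,0,0,40,0,0,0,0,0,0,40,0,0,0,0,0,-0.004,40,0,0,0,0,0,-0.002,40,0,0,0,0,0,0,40]' 40; python3 -m crank '[0,0,0,0,0,0,20,0,0,0,0,0,0,20,0,0,0,0,0,0,20,0,0,0,0,0,0,20]' 40
```

```text
time_s: 7.2
position: [0.5217, -0.4895, -0.0044]
tool_rot: [[-0.1, -0.995, -0.001], [-0.995, 0.1, 0.001], [-0.001, 0.001, -1.0]]
ft_force: [0.6, -0.2, -0.0]
grip_width: 0.0345
time_s: 7.6
position: [0.5219, -0.4897, -0.0038]
tool_rot: [[-0.1, -0.995, -0.0], [-0.995, 0.1, 0.0], [-0.0, 0.0, -1.0]]
ft_force: [0.2, 0.4, -1.5]
grip_width: 0.0245
```

```bash
python3 -m crank '[0,0,0,0,0,0,10,0,0,0,0,0,0,10,0,0,0,0,0,0.02,10,0,0,0,0,0,0.04,10,0,0,0,0,0,0.045,10,0,0,0,0,0,0.045,10,0,0,0,0,0,0.045,10,0,0,0,0,0,0.02,10,0,0,0,0,0,0,10]' 60; python3 - <<'E'
from h import *
d=cam("wrist","w4.png"); t=cam("top","t4.png"); s=cam("side","s4.png"); o=observe(); print(o["position"],o["grip_width"],o["ft_force"])
cv2.imwrite("pics/v4.png",cv2.resize(np.hstack([d["frame"][:,:,::-1],s["frame"][:,:,::-1]]),(800,250)))
E
```

```text
time_s: 8.5
position: [0.5225, -0.4905, 0.2151]
tool_rot: [[-0.1, -0.995, 0.004], [-0.995, 0.1, -0.005], [0.005, -0.005, -1.0]]
ft_force: [0.0, -0.3, -1.1]
grip_width: 0.0241
[ 0.52146641 -0.48928646  0.20888117] 0.02420536137575643 [-0.36206564  0.20486711 -2.19943761]
```

View pics/v4.png

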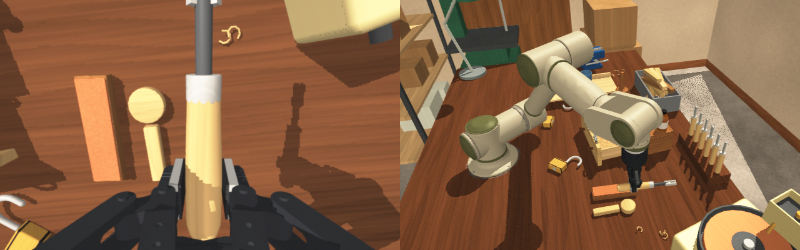

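The gouge is held: the width is 24 mm and the wrist view shows it clear of the bench. I'll carry it over the drawer and turn it along cabinet y.

```bash
python3 -m crank '[0,0,0.147,0.0024,0.037,0,10,0,0,0.147,0.0024,0.037,0,10,0,0,0.147,0.0024,0.037,0,10,0,0,0.147,0.0024,0.037,0,10,0,0,0.147,0.0024,0.037,0,10,0,0,0.147,0.0024,0.037,0,10,0,0,0.147,0.0024,0.037,0,10,0,0,0.147,0.0024,0.037,0,10,0,0,0.147,0.0024,0.037,0,10,0,0,0.147,0.0024,0.037,0,10,0,0,0.147,0.0024,0.037,0,10,0,0,0.147,0.0024,0.038,0,10,0,0,0,0,0,0,10,0,0,0,0,0,0,10]'; python3 - <<'E'
from h import *
d=cam("wrist","w5.png"); t=cam("top","t5.png"); o=observe(); print(o["position"],o["grip_width"],o["ft_force"],o["q"])
a=d["frame"][:,:,::-1];cv2.imwrite("pics/v5.png",np.vstack([a[:,80:560],]))
E
```

```text
time_s: 10.05
position: [0.5501, -0.0441, 0.2098]
tool_rot: [[0.996, 0.094, -0.003], [0.094, -0.996, 0.001], [-0.003, -0.001, -1.0]]
ft_force: [-0.0, 0.2, -0.9]
grip_width: 0.0244
[ 0.55037286 -0.04543273  0.21022823] 0.024568391741954992 [-0.18324125  0.89903909 -1.01069297] [-1.69965568e+01  2.25110205e+01  7.49274846e+01 -1.43101782e-02
  8.26753270e+01 -2.22282939e+01]
```

View pics/w5.png

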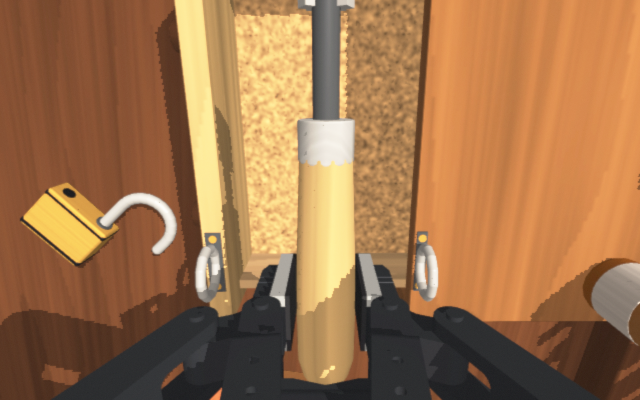

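```bash
python3 - <<'E'
from h import *
np.set_printoptions(precision=4,suppress=True)
w=load("w5.png"); t=load("t1.png"); s=load("s1.png")
for n,a,b,c in [("drawer",(208,272),(349,221),(312,220)),("cab",(427,270),(341.3,171),(367,208))]:
    print(n,tri((w,*a),(t,*b)),tri((w,*a),(t,*b),(s,*c)),onz(w,*a,.127),onz(t,*b,.127))
# projected model check
th=np.radians(5.4);R=np.array([[np.cos(th),-np.sin(th)],[np.sin(th),np.cos(th)]])
for o in [(.620,.0035)]:
    for n,p in [("deye",(-.009-.147,-.095,.127)),("ceye",(.006,-.095,.127)),("carc edge L",(0,0,.11)),("carcR",(0,-.15,.11)),("front inner top",(-.147,0,.11)),("front outer top",(-.165,0,.11)),("front R outer",(-.165,-.15,.11))]:
        q=np.array([*(np.array(o)+R@np.array(p[:2])),p[2]]); print(n,q,proj(w,q),proj(t,q))
print("carc edge pts",onz(w,437,0,.11),onz(w,418,310,.11),"front inner",onz(w,204,0,.11),onz(w,236,300,.11),"outer",onz(w,175,0,.11))
E
```

```text
drawer (array([ 0.4689, -0.1049,  0.1243]), [np.float64(0.0007391738424689772), np.float64(0.000739173842468923)]) (array([ 0.4678, -0.1058,  0.1215]), [np.float64(0.00027538909479057937), np.float64(0.001972479678612597), np.float64(0.0017455915407572566)]) [ 0.4693 -0.1028  0.127 ] [ 0.4691 -0.1052  0.127 ]
cab (array([ 0.6294, -0.0879,  0.1233]), [np.float64(0.0013908556281530505), np.float64(0.001390855628153378)]) (array([ 0.6287, -0.0883,  0.1212]), [np.float64(0.002704283622288689), np.float64(0.00015975609648699745), np.float64(0.0025465768070927954)]) [ 0.6295 -0.0859  0.127 ] [ 0.627  -0.0879  0.127 ]
deye [ 0.4736 -0.1058  0.127 ] [213.9322 276.0533] [349.1317 219.5259]
ceye [ 0.6349 -0.0905  0.127 ] [433.1854 276.2579] [342.049  168.5234]
carc edge L [0.62   0.0035 0.11  ] [429.6574 143.8297] [312.1422 175.2826]
carcR [ 0.6341 -0.1458  0.11  ] [414.2433 325.8369] [359.1219 169.7131]
front inner top [ 0.4737 -0.0103  0.11  ] [221.5602 143.8251] [317.8463 221.0732]
front outer top [ 0.4557 -0.012   0.11  ] [196.1198 143.8245] [318.5615 226.8142]
front R outer [ 0.4698 -0.1614  0.11  ] [215.2999 325.5834] [366.6472 221.0009]
carc edge pts [0.6085 0.0932 0.11  ] [ 0.6347 -0.1306  0.11  ] front inner [0.4618 0.0795 0.11  ] [ 0.4865 -0.1355  0.11  ] outer [0.4435 0.0777 0.11  ]
```

The eyes are at about (0.469, -0.104) and (0.629, -0.087), and cabinet yaw is about 5.8°. I'm descending into the drawer.

```bash
python3 -m crank '[0,0,0.007,-0.004,0.001,-0.04,10,0,0,0,0,0,-0.04,10,0,0,0,0,0,-0.04,10,0,0,0,0,0,-0.035,10,0,0,0,0,0,-0.015,10,0,0,0,0,0,-0.01,10,0,0,0,0,0,0,10,0,0,0,0,0,0,10]' ; python3 -m crank '[0,0,0,0,0,-0.003,10,0,0,0,0,0,-0.002,10,0,0,0,0,0,0,10]'
```

```text
time_s: 10.95
position: [0.5471, -0.0444, 0.032]
tool_rot: [[0.995, 0.099, 0.001], [0.099, -0.995, -0.0], [0.001, 0.0, -1.0]]
ft_force: [1.0, -0.5, -1.6]
grip_width: 0.0245
time_s: 11.25
position: [0.5467, -0.0438, 0.0265]
tool_rot: [[0.995, 0.1, 0.0], [0.1, -0.995, -0.0], [0.0, 0.0, -1.0]]
ft_force: [-0.6, 0.3, -0.7]
grip_width: 0.0243
```

```bash
python3 -m crank '[0,0,0,0,0,-0.003,10,0,0,0,0,0,0,10]'; python3 -m crank '[0,0,0,0,0,-0.002,10,0,0,0,0,0,0,10]';python3 -m crank '[0,0,0,0,0,-0.002,10,0,0,0,0,0,0,10]'
```

```text
time_s: 11.45
position: [0.5465, -0.0437, 0.0231]
tool_rot: [[0.995, 0.1, -0.0], [0.1, -0.995, 0.0], [-0.0, -0.0, -1.0]]
ft_force: [-0.6, -0.9, -0.8]
grip_width: 0.024
time_s: 11.65
position: [0.5466, -0.0438, 0.0211]
tool_rot: [[0.995, 0.1, -0.0], [0.1, -0.995, 0.0], [-0.0, -0.0, -1.0]]
ft_force: [-0.1, 0.2, -1.2]
grip_width: 0.0241
time_s: 11.85
position: [0.5473, -0.0438, 0.0202]
tool_rot: [[0.995, 0.1, 0.002], [0.1, -0.995, -0.0], [0.002, 0.0, -1.0]]
ft_force: [-0.5, 1.2, 6.5]
grip_width: 0.0243
```

```bash
python3 -m crank '[0,0,0,0,0,0.001,45,0,0,0,0,0,0,45,0,0,0,0,0,0,45,0,0,0,0,0,0.01,45,0,0,0,0,0,0.04,45,0,0,0,0,0,0.05,45,0,0,0,0,0,0.05,45,0,0,0,0,0,0.05,45,0,0,0,0,0,0,45]'; python3 - <<'E'
from h import *
d=cam("wrist","w6.png"); print(observe()["position"])
E
```

```text
time_s: 12.75
position: [0.5488, -0.0443, 0.2279]
tool_rot: [[0.995, 0.1, 0.013], [0.1, -0.995, -0.004], [0.013, 0.005, -1.0]]
ft_force: [0.3, 0.2, -1.7]
grip_width: 0.0383
[ 0.54762484 -0.04401252  0.22408085]
```

View pics/w6.png

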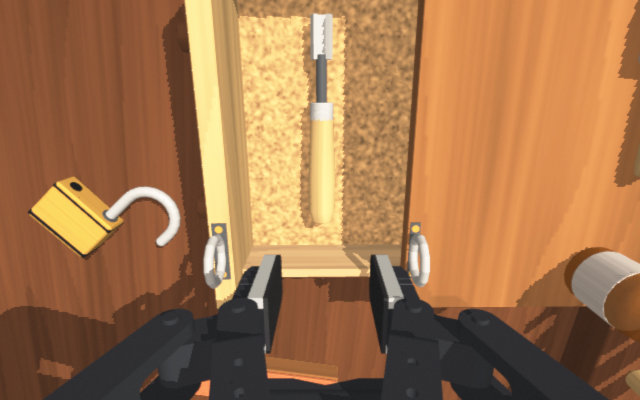

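The gouge lies free in the drawer (handle at (321,165)). Next I move in front of the drawer front.

```bash
python3 -m crank '[0,0,0,-0.046,0.01,0,0,0,0,0,-0.046,0.01,0,0,0,0,0,-0.046,0.01,0,0,0,0,0,0,0,-0.04,0,0,0,0,0,0,-0.04,0,0,0,0,0,0,-0.04,0,0,0,0,0,0,-0.032,0,0,0,0,0,0,0,0,0,0,0,0,0,0,0]'; python3 -m crank '[0,0,0,0.02,0.002,0,0,0,0,0,0.02,0.002,0,0,0,0,0,0.02,0.002,0,0,0,0,0,0.02,0.002,0,0,0,0,0,0.02,0.002,0,0,0,0,0,0.02,0.002,0,0,0,0,0,0.02,0.002,0,0]'
```

```text
time_s: 13.7
position: [0.4085, -0.0137, 0.0686]
tool_rot: [[0.995, 0.1, -0.001], [0.1, -0.995, 0.0], [-0.001, -0.001, -1.0]]
ft_force: [0.9, -0.9, -0.1]
grip_width: -0.0001
time_s: 14.4
position: [0.549, 0.0003, 0.0701]
tool_rot: [[0.995, 0.1, -0.0], [0.1, -0.995, -0.0], [-0.0, 0.0, -1.0]]
ft_force: [-3.4, -2.1, -2.0]
grip_width: 0.0002
```

```bash
python3 -m crank '[0,0,0,0.01,0.001,0,0,0,0,0,0.01,0.001,0,0,0,0,0,0.005,0.0005,0,0,0,0,0,0,0,0,0]'; python3 -m crank '[0,0,0,0.003,0,0,0,0,0,0,0.003,0,0,0,0,0,0,0,0,0,0]'; python3 -m crank '[0,0,0,0.003,0,0,0,0,0,0,0.003,0,0,0,0,0,0,0,0,0,0]'
```

```text
time_s: 14.8
position: [0.5742, 0.0027, 0.0687]
tool_rot: [[0.995, 0.1, 0.001], [0.1, -0.995, -0.0], [0.001, 0.0, -1.0]]
ft_force: [-0.3, 1.2, 0.8]
grip_width: -0.0001
time_s: 15.1
position: [0.5798, 0.0028, 0.0683]
tool_rot: [[0.995, 0.1, -0.0], [0.1, -0.995, 0.0], [0.0, -0.0, -1.0]]
ft_force: [-0.7, 0.6, 0.1]
grip_width: -0.0003
time_s: 15.4
position: [0.5803, 0.0029, 0.0682]
tool_rot: [[0.995, 0.101, -0.013], [0.101, -0.995, 0.0], [-0.013, -0.001, -1.0]]
ft_force: [-28.1, -2.8, 16.9]
grip_width: -0.0001
```

The drawer is against its stop: 28 N at x = 0.580, where I predicted about 0.579. I'll back off and go look at the padlock.

```bash
python3 -m crank '[0,0,0,-0.02,-0.002,0,0,0,0,0,-0.02,-0.002,0,20,0,0,-0.033,-0.04,0.01,0.03,40,0,0,-0.033,-0.035,0.035,0.03,40,0,0,-0.033,-0.03,0.04,0.03,40,0,0,0,-0.03,0.04,0.02,40,0,0,0,0,0.045,0.02,40,0,0,0,0,0.045,0,40,0,0,0,0,0.035,0,40,0,0,0,0,0,0,40,0,0,0,0,0,0,40]'; python3 - <<'E'
from h import *
d=cam("wrist","w7.png"); t=cam("top","t7.png"); print(observe()["position"])
c=t["frame"][110:240,250:380,::-1]; c=cv2.resize(c,(400,400)); cv2.imwrite("pics/v7.png",cv2.resize(np.hstack([d["frame"][:,40:600:,::-1],c]),(800,333)))
E
```

```text
time_s: 16.5
position: [0.4227, 0.2355, 0.1879]
tool_rot: [[1.0, 0.003, 0.0], [0.003, -1.0, -0.0], [0.0, 0.0, -1.0]]
ft_force: [0.3, -0.5, 0.4]
grip_width: 0.034
[0.42286351 0.23445178 0.18790726]
```

View pics/v7.png

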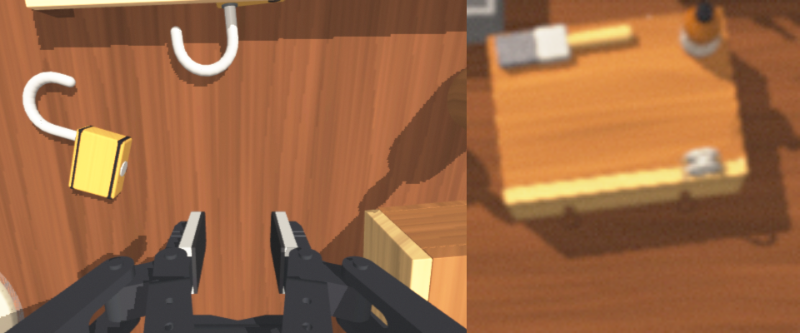

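The drawer is shut in the top view. In the wrist picture the bow's crown is at about (287,84), the tip at (251,38) and the body-side bar runs from (323,48) upward. I'll fit the padlock pose numerically.

```bash
cat >> h.py <<'E'
from scipy.optimize import minimize
def shackle(y0=0.0,n=12):
    a=np.linspace(np.pi,0,40); P=[(.022,y) for y in np.linspace(y0,.031,n)]+[(.05+.028*np.cos(x),.031+.028*np.sin(x)) for x in a]+[(.078,y) for y in np.linspace(.031,.012,8)]
    return np.array(P)
def tow(P,x,y,yaw,z):
    c,s=np.cos(yaw),np.sin(yaw); return np.c_[x+c*P[:,0]-s*P[:,1],y+s*P[:,0]+c*P[:,1],np.full(len(P),z)]
def wmask(d,th=110):
    f=d["frame"].astype(int); return ((f.min(2)>th)&(f.max(2)-f.min(2)<45)).astype(np.uint8)
def fitlock(d,x0,z,y0=0.0,roi=None,th=110):
    """padlock origin x,y,yaw from the white shackle; both ways: model on mask, mask pixels near model"""
    m=wmask(d,th); 
    if roi: k=np.zeros_like(m);k[roi[1]:roi[3],roi[0]:roi[2]]=1;m&=k
    v,u=np.nonzero(m); pix=np.c_[u,v]; P=shackle(y0)
    def cost(q):
        W=tow(P,*q,z); pr=np.array([proj(d,w) for w in W]); D=np.linalg.norm(pix[:,None]-pr[None],axis=2)
        inn=(pr[:,1]>0)&(pr[:,0]>0)&(pr[:,0]<640)&(pr[:,1]<400)
        return np.mean(np.minimum(D.min(1),25)**2)+np.mean(np.minimum(D.min(0)[inn],25)**2)
    r=minimize(cost,x0,method="Nelder-Mead",options=dict(initial_simplex=[x0]+[np.array(x0)+e for e in np.diag([.01,.01,.1])],xatol=1e-4,fatol=1e-3))
    return r.x,r.fun,len(pix)
E
python3 - <<'E'
from h import *
np.set_printoptions(precision=4,suppress=True)
d=load("w7.png")
print([onz(d,*p,.014) for p in [(287,84),(251,38),(323,48)]])
x,f,n=fitlock(d,np.array([.435,.375,np.pi]),.014,y0=.008,roi=(235,0,340,105))
print(x,np.degrees(x[2]),f,n)
print("bar y_p=28",tow(np.array([[.022,.024],[.022,.028],[.05,.059],[-.008,-.026]]),*x,.014))
t=load("t1.png");print("top fit",fitlock(t,x,.014,y0=.008,roi=(202,238,226,268),th=130))
m=wmask(d)[0:105,235:340]; print(m.sum(1)[:12])
E
```

```text
[array([0.39  , 0.3181, 0.014 ]), array([0.3608, 0.3547, 0.014 ]), array([0.4212, 0.3471, 0.014 ])]
[0.434  0.3853 3.3197] 190.20406573408837 15.959907517446931 2177
bar y_p=28 [[0.4166 0.3578 0.014 ]
 [0.4173 0.3538 0.014 ]
 [0.3952 0.3184 0.014 ]
 [0.4373 0.4123 0.014 ]]
top fit (array([0.435 , 0.3843, 3.324 ]), np.float64(1.152268606809569), 128)
[ 0  0  0  0  0  0  2 11 13 13 14 13]
```

```bash
python3 -m crank '[0,0,0.06,-0.002,0.04,0,36,0,0,0.06,-0.002,0.04,0,36,0,0,0.055,-0.0015,0.0375,-0.02,36,0,0,0,0,0,-0.045,36,0,0,0,0,0,-0.045,36,0,0,0,0,0,-0.04,36,0,0,0,0,0,-0.02,36,0,0,0,0,0,-0.01,36,0,0,0,0,0,0,36,0,0,0,0,0,0,36]'; python3 -m crank '[0,0,0,0,0,-0.006,36,0,0,0,0,0,-0.004,36,0,0,0,0,0,0,36]'
```

```text
time_s: 17.6
position: [0.4181, 0.3526, 0.009]
tool_rot: [[0.985, 0.174, 0.002], [0.174, -0.985, 0.001], [0.002, -0.001, -1.0]]
ft_force: [0.6, -0.0, 0.7]
grip_width: 0.0307
time_s: 17.9
position: [0.417, 0.3526, -0.0022]
tool_rot: [[0.985, 0.175, -0.0], [0.175, -0.985, -0.0], [-0.0, 0.0, -1.0]]
ft_force: [-0.8, 0.6, -0.2]
grip_width: 0.0309
```

```bash
python3 -m crank '[0,0,0,0,0,0,5,0,0,0,0,0,0,5,0,0,0,0,0,0,5,0,0,0,0,0,0,5]' 50; python3 -m crank '[0,0,0,0,-0.01,0,5,0,0,0,0,-0.02,0,5,0,0,0,0,-0.02,0,5,0,0,0,0,-0.02,0,5,0,0,0,0,-0.02,0,5,0,0,0,0,-0.02,0,5,0,0,0,0,0,0,5,0,0,0,0,0,0,5]'
```

```text
time_s: 18.3
position: [0.4175, 0.3529, -0.0018]
tool_rot: [[0.985, 0.175, 0.001], [0.175, -0.985, 0.001], [0.001, -0.0, -1.0]]
ft_force: [1.2, 0.1, 2.4]
grip_width: 0.0092
time_s: 19.1
position: [0.417, 0.2419, -0.0018]
tool_rot: [[0.985, 0.174, -0.001], [0.174, -0.985, -0.001], [-0.001, 0.001, -1.0]]
ft_force: [0.4, -4.8, 5.0]
grip_width: 0.0086
```

```bash
python3 -m crank '[0,0,0,0,0,0,36,0,0,0,0,0,0,36,0,0,0,0,0,0.01,36,0,0,0,0,0,0.04,36,0,0,-0.06,0,0,0.045,50,0,0,-0.06,0,-0.02,0.045,70,0,0,-0.055,0,-0.04,0.03,80,0,0,0,0,-0.03,0.03,80,0,0,0,0,0,0.03,80,0,0,0,0,0,0,80,0,0,0,0,0,0,80]'; python3 - <<'E'
from h import *
np.set_printoptions(precision=4,suppress=True)
d=cam("wrist","w8.png"); t=cam("top","t8.png"); print(observe()["position"])
m=wmask(d); print(proj(d,(.395,.207,.014)))
for n in ("w8",):
    x,f,k=fitlock(d,np.array([.434,.274,3.32]),.014,roi=(200,0,420,250)); print(x,np.degrees(x[2]),f,k)
f=d["frame"].astype(int); g=((f[...,0]>170)&(f[...,2]<110)&(f[...,1]>120)).astype(np.uint8)
nn,l,st,ce=cv2.connectedComponentsWithStats(g)
for i in range(1,nn):
    if st[i,4]>400: print(st[i],ce[i],onz(d,*ce[i],.028))
x8=x; o=np.hstack([d["frame"][:,:,::-1]]).copy()
for p in tow(shackle(),*x,.014): cv2.circle(o,tuple(int(a) for a in proj(d,p)),1,(0,0,255),-1)
B=np.array([[-.035,-.052],[.035,-.052],[.035,0],[-.035,0]])
cv2.polylines(o,[np.array([proj(d,p) for p in tow(B,*x,.028)]).astype(np.int32)],True,(0,255,0),1)
cv2.imwrite("pics/v8.png",o)
E
```

```text
time_s: 20.2
position: [0.4169, 0.153, 0.2284]
tool_rot: [[1.0, 0.001, 0.001], [0.001, -1.0, 0.0], [0.001, -0.0, -1.0]]
ft_force: [0.5, 0.4, 0.7]
grip_width: 0.0681
[0.4165 0.1531 0.2272]
[302.5104 115.3059]
[0.4343 0.2714 3.3431] 191.54471911696575 28.213920023914618 1593
[ 296    0   84   44 2451] [332.6365  19.2725] [0.4242 0.2913 0.028 ]
[ 142   60   54   84 3146] [167.0528 101.0633] [0.2671 0.2207 0.028 ]
[185  75  24  71 485] [194.266  110.8969] [0.2921 0.2117 0.028 ]
[  542   181    98   219 16059] [597.6917 275.4288] [0.7192 0.0362 0.028 ]
```

The lock came out with the pull; the fit gives origin (0.434, 0.271), yaw 191.5°. I'm moving over the body and checking before I grip.

```bash
python3 -m crank '[0,0,-0.137,0.002,0,0,95,0,0,-0.137,0.002,0.001,0,95,0,0,-0.137,0.002,0.001,0,95,0,0,-0.137,0.002,0.001,0,95,0,0,-0.137,0.002,0.001,0,95,0,0,-0.137,0.002,0.001,0,95,0,0,-0.137,0.002,0,0,95,0,0,-0.137,0.002,0,0,95,0,0,-0.137,0.002,0,0,95,0,0,-0.137,0.002,0,0,95,0,0,0,0,0,0,95]'; python3 - <<'E'
from h import *
np.set_printoptions(precision=4,suppress=True)
d=cam("wrist","w9.png"); t=cam("top","t9.png"); o=observe(); print(o["position"],o["q"],o["grip_width"])
print([proj(d,p) for p in tow(np.array([[-.035,-.052],[.035,-.052],[.035,0],[-.035,0],[.05,.059]]),.4343,.2714,3.3431,.028)])
for n,d in (("w",d),("t",t)):
    f=d["frame"].astype(int); g=((f[...,0]>170)&(f[...,2]<110)&(f[...,1]>120)).astype(np.uint8)
    nn,l,st,ce=cv2.connectedComponentsWithStats(g)
    for i in range(1,nn):
        if st[i,4]>(300 if n=="w" else 40): print(n,st[i],ce[i],onz(d,*ce[i],.028))
print(proj(t,(.429,.297,.028)))
x,f,k=fitlock(t,np.array([.434,.271,3.34]),.014,roi=(215,260,300,330),th=130); print(x,np.degrees(x[2]),f,k)
E
```

```text
time_s: 21.4
position: [0.4368, 0.158, 0.2269]
tool_rot: [[0.2, -0.98, -0.002], [-0.98, -0.2, -0.0], [-0.0, 0.002, -1.0]]
ft_force: [-1.0, -0.6, 0.1]
grip_width: 0.0811
[0.4368 0.1579 0.2272] [ 5.2239 12.9147 86.3044  0.003  80.8779 83.4218] 0.08079714789303816
[array([153.8872, 115.87  ]), array([163.6288, 186.6412]), array([214.7515, 186.6494]), array([208.093 , 115.8775]), array([273.3892, 200.7895])]
w [   0    0   72  117 5651] [30.3026 67.3127] [0.4793 0.4438 0.028 ]
w [ 161  115   47   72 2791] [184.3124 150.4851] [0.4307 0.2979 0.028 ]
w [  0 196  16  54 442] [  5.3145 230.    ] [0.3086 0.4759 0.028 ]
w [ 227  284   49   47 1358] [248.4249 308.3571] [0.2655 0.2112 0.028 ]
w [514 298  40  29 452] [533.5022 313.5199] [ 0.3239 -0.1082  0.028 ]
w [522 314  44  27 589] [544.7929 328.1324] [ 0.3081 -0.1282  0.028 ]
t [619  37   9  16  76] [622.7632  46.1579] [ 1.086  -1.1209  0.028 ]
t [533  51  29  37 470] [545.334   69.0489] [ 1.0054 -0.8329  0.028 ]
t [566  54   9   7  46] [570.2609  57.0435] [ 1.049  -0.9275  0.028 ]
t [211  73  40  10 184] [236.3913  79.087 ] [0.998  0.2619 0.
[... 1161 characters left out ...]
39 -0.3209  0.028 ]
t [199 193   1  60  60] [199.  222.5] [0.4901 0.3817 0.028 ]
t [424 194  20  18  69] [433.8841 202.5217] [ 0.5364 -0.3998  0.028 ]
t [133 201   1  53  53] [133. 227.] [0.481  0.5996 0.028 ]
t [165 210  29  27 386] [180.5674 224.4171] [0.4854 0.4426 0.028 ]
t [430 213  11  31  87] [434.8851 227.1609] [ 0.4539 -0.3964  0.028 ]
t [226 237   9  14  96] [229.4375 243.6146] [0.4178 0.2802 0.028 ]
t [161 250  13  33  78] [168.6795 270.1026] [0.3373 0.4762 0.028 ]
t [197 260   4  43  44] [199.8636 281.4773] [0.2985 0.3742 0.028 ]
t [344 266  22  25 309] [354.8544 278.1489] [ 0.296  -0.1254  0.028 ]
[224.3549 240.3157]
[0.3611 0.3499 3.9641] 227.1256005239793 22.602304811852868 93
```

The wrist view confirms the body: yellow box at 161–208 × 115–187, within about 2 mm of the model. Lowering onto it.

```bash
python3 -m crank '[0,0,0,0,0.047,0,95,0,0,0,0,0.047,0,95,0,0,0,0,0.0465,0,95,0,0,0,0,0,-0.048,95,0,0,0,0,0,-0.048,95,0,0,0,0,0,-0.048,95,0,0,0,0,0,-0.04,95,0,0,0,0,0,-0.02,95,0,0,0,0,0,-0.015,95,0,0,0,0,0,0,95,0,0,0,0,0,0,95]'; python3 -m crank '[0,0,0,0,0,-0.008,95,0,0,0,0,0,-0.006,95,0,0,0,0,0,0,95]'
```

```text
time_s: 22.6
position: [0.4372, 0.2983, 0.0092]
tool_rot: [[0.202, -0.979, -0.0], [-0.979, -0.202, -0.0], [0.0, 0.0, -1.0]]
ft_force: [-0.1, 0.0, 0.8]
grip_width: 0.0811
time_s: 22.9
position: [0.4368, 0.2981, -0.0055]
tool_rot: [[0.201, -0.98, -0.001], [-0.98, -0.201, -0.0], [0.0, 0.001, -1.0]]
ft_force: [0.1, 0.2, -0.2]
grip_width: 0.0808
```

```bash
python3 -m crank '[0,0,0,0,0,0,40,0,0,0,0,0,0,40,0,0,0,0,0,0,40,0,0,0,0,0,0,40,0,0,0,0,0,0,40]' 60; python3 -m crank '[0,0,0,0,0,0.01,40,0,0,0,0,0,0.03,40,0,0,0,0,0,0.04,40,0,0,0,0,0,0,40,0,0,0,0,0,0,40]' 80
```

```text
time_s: 23.4
position: [0.4375, 0.2984, -0.0044]
tool_rot: [[0.2, -0.98, 0.001], [-0.98, -0.2, 0.001], [-0.0, -0.001, -1.0]]
ft_force: [-1.1, 0.6, 5.4]
grip_width: 0.0508
time_s: 23.9
position: [0.437, 0.2981, 0.0753]
tool_rot: [[0.2, -0.98, 0.001], [-0.98, -0.2, 0.0], [-0.0, -0.001, -1.0]]
ft_force: [0.4, -0.7, -3.9]
grip_width: 0.05
```

The lock is held (3.9 N of its 4.1 N weight) and its underside is 4.4 mm above TCP. I'll carry it to the pre-thread pose, high, with the tip behind the eyes, and check there.

```bash
python3 -m crank '[0,0,0,0,0,0.045,40,0,0,0,0,0,0.045,40,0,0,0.147,0.016,-0.03,0.003,40,0,0,0.147,0.016,-0.03,0.003,40,0,0,0.147,0.016,-0.03,0.003,40,0,0,0.147,0.016,-0.03,0.003,40,0,0,0.147,0.016,-0.03,0.003,40,0,0,0.147,0.016,-0.03,0.003,40,0,0,0.147,0.016,-0.03,0.003,40,0,0,0.147,0.016,-0.03,0.003,40,0,0,0.147,0.016,-0.03,0.003,40,0,0,0.147,0.016,-0.03,0.003,40,0,0,0,0,0,0,40,0,0,0,0,0,0,40]'; python3 - <<'E'
from h import *
np.set_printoptions(precision=4,suppress=True)
w=cam("wrist","w10.png");t=cam("top","t10.png"); s=cam("side","s10.png"); o=observe(); p=o["position"];R=o["tool_rot"]; print(p,o["grip_width"],o["q"])
yaw=np.arctan2(R[1,0],R[0,0])+1.5*np.pi; c,sn=np.cos(yaw),np.sin(yaw)
org=p[:2]-np.array([[c,-sn],[sn,c]])@np.array([-.0085,-.026]); z=p[2]+.0044+.014
print("pred",org,np.degrees(yaw))
img=[]
for d,nm in ((t,"t"),(s,"s")):
    W=tow(shackle(),*org,yaw,z); pr=np.array([proj(d,q) for q in W]); a=d["frame"][:,:,::-1].copy()
    u0,v0=(pr.mean(0)-[60,50]).astype(int); u0=max(u0,0);v0=max(v0,0); u0=min(u0,520); v0=min(v0,300)
    big=cv2.resize(a[v0:v0+100,u0:u0+120],None,fx=3.3,fy=3.3,interpolation=cv2.INTER_CUBIC)
    for q in pr: cv2.circle(big,tuple(((q-[u0,v0]+.5)*3.3).astype(int)),1,(0,0,255),-1)
    print(nm,u0,v0); img.append(big)
cv2.imwrite("pics/v10.png",np.hstack(img))
E
```

```text
time_s: 25.3
position: [0.5964, -0.0021, 0.1928]
tool_rot: [[0.995, 0.098, -0.004], [0.098, -0.995, 0.001], [-0.004, -0.002, -1.0]]
ft_force: [-0.3, 0.0, -3.6]
grip_width: 0.0502
[ 0.5964 -0.0008  0.1941] 0.05018841212944283 [-11.4428  27.6171  69.1093   0.0094  83.3927 -17.2323]
pred [ 0.6232 -0.0066] 275.78845083427404
t 270 100
s 318 121
```

View pics/v10.png

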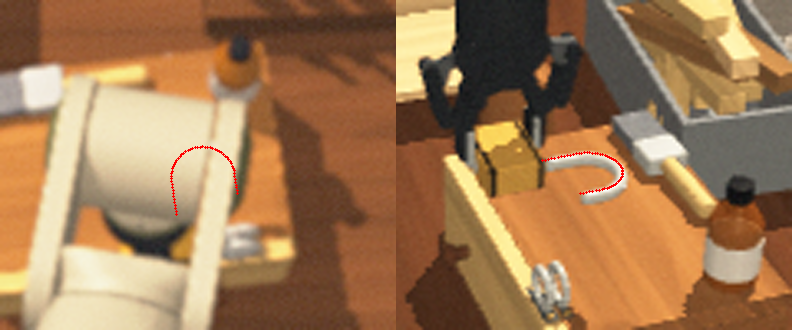

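The side view shows the shackle matching the prediction to about 1 px, roughly 3 mm, with the free leg slightly lower. I'll quantify that against the eyes in the same camera.

```bash
python3 - <<'E'
from h import *
np.set_printoptions(precision=4,suppress=True)
s=load("s10.png"); org=np.array([.6232,-.0066]); yaw=np.radians(275.8)
for z in (.2125,.2095):
    print(z,fitlock(s,np.array([*org,yaw]),z,y0=.004,roi=(362,163,390,185),th=120))
m=wmask(s,125); m2=np.zeros_like(m); m2[195:222,352:378]=m[195:222,352:378]
nn,l,st,ce=cv2.connectedComponentsWithStats(m2); print(st[1:],ce[1:])
for e in [(.614,-.089,.127),(.629,-.0875,.127),(.6215,-.088,.127),(.6215,-.088,.144)]: print(proj(s,e))
t=load("t7.png"); m=wmask(t,130); m2=np.zeros_like(m); m2[160:185,330:355]=m[160:185,330:355]
nn,l,st,ce=cv2.connectedComponentsWithStats(m2); print(st[1:],ce[1:]); print([onz(t,*c,.127) for c in ce[1:]]); print(proj(t,(.614,-.089,.127)),proj(t,(.629,-.0875,.127)))
E
```

```text
0.2125 (array([ 0.6206, -0.0153,  4.8067]), np.float64(1.1731835170695044), 136)
0.2095 (array([ 0.6227, -0.0108,  4.7963]), np.float64(1.169473858807459), 136)
[[359 200  11  13  75]
 [364 214   1   1   1]] [[364.3867 206.56  ]
 [364.     214.    ]]
[362.8867 206.8981]
[367.9262 205.8133]
[365.3859 206.3012]
[365.5561 201.4949]
[[336 169  11   8  71]] [[341.2676 172.3099]]
[array([ 0.6228, -0.0876,  0.127 ])]
[341.8298 175.0328] [341.16   170.3819]
```

```bash
python3 - <<'E'
from h import *
np.set_printoptions(precision=4,suppress=True)
s=load("s10.png"); org=np.array([.6232,-.0066]); yaw=np.radians(275.8); zb=.1941+.0044
m=wmask(s,120); k=np.zeros_like(m);k[163:185,362:390]=1; m&=k; v,u=np.nonzero(m); pix=np.c_[u,v]
P=shackle(.006)
def pts(q):
    dz,tau,dx=q; X=P[:,0]+.0085; Z=np.full(len(P),.014-.014)
    Q=np.c_[-.0085+dx+X*np.cos(tau),P[:,1]]; W=tow(Q,*org,yaw,0); W[:,2]=zb+.014+dz-X*np.sin(tau); return W
def cost(q,reg):
    pr=np.array([proj(s,w) for w in pts(q)]); D=np.linalg.norm(pix[:,None]-pr[None],axis=2)
    return np.mean(D.min(1)**2)+np.mean(D.min(0)**2)+reg*((q[0]/.002)**2+(q[2]/.002)**2)
for reg in (0,.02,.1):
    r=minimize(cost,[0,0.02,0],args=(reg,),method="Nelder-Mead",options=dict(initial_simplex=[[0,0,0],[.004,0,0],[0,.06,0],[0,0,.004]]))
    W=pts(r.x); print(reg,r.x,np.degrees(r.x[1]),r.fun,"tip",W[-1],"bow crown",W[6+20])
print(cost([0,0,0],0),cost([0,.06,0],0),cost([-.004,0,0],0),cost([0,0,.008],0))
E
```

```text
0 [-0.0063  0.0035 -0.0003] 0.20005145485000694 1.153155485347329 tip [ 0.643  -0.0827  0.2059] bow crown [ 0.683  -0.0384  0.206 ]
0.02 [-0.0041  0.0294  0.0004] 1.6858680999309663 1.2939412049311394 tip [ 0.6431 -0.0833  0.2058] bow crown [ 0.6831 -0.0391  0.207 ]
0.1 [-0.0019  0.0631  0.0007] 3.6141648367664954 1.446642602203918 tip [ 0.6431 -0.0835  0.2052] bow crown [ 0.6831 -0.0393  0.2077]
4.091131261678468 1.9666915199709505 1.4875494688853712 1.5237702925667551
```

Both fits put the shackle's free leg about 6–7 mm lower than assumed. I'll lower it behind the eyes and feel for the cabinet top as a height reference.

```bash
python3 -m crank '[0,0,0,0.001,-0.002,-0.03,40,0,0,0,0,0,-0.03,40,0,0,0,0,0,-0.012,40,0,0,0,0,0,0,40,0,0,0,0,0,0,40]'; python3 -m crank '[0,0,0,0,0,-0.003,40,0,0,0,0,0,0,40]'; python3 -m crank '[0,0,0,0,0,-0.003,40,0,0,0,0,0,0,40]'
```

```text
time_s: 25.95
position: [0.5987, -0.0035, 0.1241]
tool_rot: [[0.995, 0.101, 0.002], [0.101, -0.995, -0.0], [0.002, 0.0, -1.0]]
ft_force: [0.8, -1.0, -3.4]
grip_width: 0.0502
time_s: 26.15
position: [0.5984, -0.0038, 0.1207]
tool_rot: [[0.995, 0.101, 0.001], [0.101, -0.995, -0.0], [0.001, 0.0, -1.0]]
ft_force: [0.2, -0.3, -3.8]
grip_width: 0.0503
time_s: 26.35
position: [0.5981, -0.0038, 0.1169]
tool_rot: [[0.995, 0.101, -0.0], [0.101, -0.995, 0.0], [-0.0, -0.0, -1.0]]
ft_force: [-0.5, 0.3, -4.1]
grip_width: 0.0506
```

```bash
python3 -m crank '[0,0,0,0,0,-0.002,40,0,0,0,0,0,0,40]'; python3 -m crank '[0,0,0,0,0,-0.002,40,0,0,0,0,0,0,40]'
```

```text
time_s: 26.55
position: [0.598, -0.0038, 0.1147]
tool_rot: [[0.995, 0.101, -0.0], [0.101, -0.995, 0.0], [-0.0, -0.0, -1.0]]
ft_force: [0.0, 0.8, -3.8]
grip_width: 0.0501
time_s: 26.75
position: [0.598, -0.0038, 0.1127]
tool_rot: [[0.995, 0.101, -0.0], [0.101, -0.995, 0.0], [-0.0, -0.0, -1.0]]
ft_force: [0.3, -0.4, -3.2]
grip_width: 0.0501
```

```bash
python3 -m crank '[0,0,0,0,0,-0.002,40,0,0,0,0,0,0,40]'; python3 -m crank '[0,0,0,0,0,-0.002,40,0,0,0,0,0,0,40]'; python3 - <<'E'
from h import *
cam("side","s11.png")
s=load("s11.png"); m=wmask(s,120); a=s["frame"][170:230,335:415,::-1]; cv2.imwrite("pics/v11.png",cv2.resize(a,None,fx=8,fy=8,interpolation=cv2.INTER_CUBIC))
for r in m[185:222,350:392]: print("".join(".#"[int(i)] for i in r))
E
```

```text
time_s: 26.95
position: [0.598, -0.0038, 0.1107]
tool_rot: [[0.995, 0.101, -0.0], [0.101, -0.995, 0.0], [-0.0, -0.0, -1.0]]
ft_force: [-0.8, 0.7, -3.8]
grip_width: 0.0506
time_s: 27.15
position: [0.598, -0.0038, 0.1087]
tool_rot: [[0.995, 0.101, -0.0], [0.101, -0.995, 0.0], [-0.0, -0.0, -1.0]]
ft_force: [0.1, -0.1, -3.5]
grip_width: 0.0501
..........................................
..........................................
..........................................
..........................................
..........................................
..........................................
..........................................
.......................#####..............
..................#############...........
..............###################.........
..............#####################.......
..............#####............#####......
..............#.................#####.....
.................................####.....
..................................###.....
................#.................###.....
...............###................###.....
..........###...###.............#####.....
...........#####.##...........######......
.........##.####..#.......#########.......
.........##.####..##....##########........
.........##..###..##....########..........
.........##..###...#.....###..............
..........##.####..#......................
..........##.####..#......................
..........##..####.#......................
...........##.######......................
...........##.##.#.#......................
..............#....#......................
.............##...........................
..........................................
..........................................
..........................................
..........................................
..........................................
..........................................
..........................................
```

The mask shows both eye rings at columns 359–369 and rows 200–213. The free tip is at about (374.5,205.5), just behind them and about 1 px low. I'll carry on feeling for the top.

```bash
python3 -m crank '[0,0,0,0,0,-0.002,40,0,0,0,0,0,0,40]'; python3 -m crank '[0,0,0,0,0,-0.0015,40,0,0,0,0,0,0,40]'
```

```text
time_s: 27.4
position: [0.598, -0.0038, 0.1067]
tool_rot: [[0.995, 0.101, -0.0], [0.101, -0.995, 0.0], [-0.0, -0.0, -1.0]]
ft_force: [0.6, 1.0, -3.1]
grip_width: 0.0502
time_s: 27.6
position: [0.5983, -0.0038, 0.1058]
tool_rot: [[0.995, 0.101, 0.001], [0.101, -0.995, -0.0], [0.001, 0.0, -1.0]]
ft_force: [0.2, 0.7, -1.0]
grip_width: 0.0505
```

```bash
cat >> h.py <<'E'
def fiteyes(d,x0,roi,th=120,z=.127,yaw=np.radians(5.8)):
    m=wmask(d,th);k=np.zeros_like(m);k[roi[1]:roi[3],roi[0]:roi[2]]=1;m&=k;v,u=np.nonzero(m);pix=np.c_[u,v]
    a=np.linspace(0,2*np.pi,60); ux=np.array([np.cos(yaw),np.sin(yaw),0]);uy=np.array([-ux[1],ux[0],0])
    def pts(q):
        L=[]
        for sg in (-.0075,.0075):
            c=np.array([*q,z])+sg*ux; W=c+.0175*np.cos(a)[:,None]*uy+.0175*np.sin(a)[:,None]*np.array([0,0,1]); L.append(W[W[:,2]>.112])
        return np.vstack(L)
    def cost(q):
        pr=np.array([proj(d,w) for w in pts(q)]); D=np.linalg.norm(pix[:,None]-pr[None],axis=2); return np.mean(D.min(1)**2)+np.mean(D.min(0)**2)
    r=minimize(cost,x0,method="Nelder-Mead",options=dict(initial_simplex=[x0,np.array(x0)+[.005,0],np.array(x0)+[0,.005]])); return r.x,r.fun
E
python3 - <<'E'
from h import *
np.set_printoptions(precision=4,suppress=True)
s=load("s11.png"); org=np.array([.6248,-.0087])
print("eyes side",fiteyes(s,[.6215,-.088],(358,198,370,216)),fiteyes(load("s10.png"),[.6215,-.088],(355,196,375,218)))
print("eyes top",fiteyes(load("t7.png"),[.6215,-.088],(330,160,355,185),th=130))
print("lock",fitlock(s,np.array([*org,np.radians(275.8)]),.127,y0=.004,roi=(364,190,392,209)))
x=fitlock(s,np.array([*org,np.radians(275.8)]),.127,y0=.004,roi=(371,190,392,209))[0]; print(x,np.degrees(x[2]),tow(np.array([[.078,.014]]),*x,.127))
print("pred tip",tow(np.array([[.078,.014]]),.5980+.0268,-.0038-.0059,np.radians(275.8),.127))
E
```

```text
eyes side (array([ 0.6174, -0.0933]), np.float64(0.8033693725142119)) (array([ 0.6175, -0.0934]), np.float64(0.7809393915389065))
eyes top (array([ 0.621 , -0.0875]), np.float64(1.3350875942723317))
lock (array([ 0.6448, -0.0066,  4.3126]), np.float64(3.4686692662972325), 157)
[ 0.6452 -0.0076  4.4436] 254.5966713991402 [[ 0.638  -0.0866  0.127 ]]
pred tip [[ 0.6466 -0.0859  0.127 ]]
```

Relative to the eyes in the same camera, the lock sits only about 3 mm off sideways. The side view's larger offset is common to both. Contact came at TCP z ≈ 0.106, which fits the assumed height. I'll correct, raise 2.5 mm, then thread the straight leg.

```bash
python3 -m crank '[0,0,0,0,0,0.0025,40,0,0,0,0,0.0025,0,40,0,0,0,-0.005,-0.0005,0,40,0,0,0,-0.005,-0.0005,0,40,0,0,0,0,0,0,40]'; python3 -m crank '[0,0,0,-0.005,-0.0005,0,40,0,0,0,-0.005,-0.0005,0,40,0,0,0,-0.005,-0.0005,0,40,0,0,0,0,0,0,40]'
```

```text
time_s: 28.1
position: [0.5873, -0.0023, 0.1079]
tool_rot: [[0.995, 0.101, -0.001], [0.101, -0.995, 0.0], [-0.001, -0.0, -1.0]]
ft_force: [-0.4, -0.7, -4.0]
grip_width: 0.0501
time_s: 28.5
position: [0.5725, -0.0038, 0.108]
tool_rot: [[0.995, 0.101, -0.0], [0.101, -0.995, 0.0], [-0.0, -0.0, -1.0]]
ft_force: [-0.2, -0.3, -3.3]
grip_width: 0.0499
```

```bash
python3 -m crank '[0,0,0,-0.005,-0.0005,0,40,0,0,0,-0.005,-0.0005,0,40,0,0,0,0,0,0,40]';  python3 - <<'E'
from h import *
s=cam("side","s12.png"); m=wmask(s,120)
for r in m[190:220,350:392]: print("".join(".#"[int(i)] for i in r))
E
```

```text
time_s: 28.8
position: [0.5625, -0.0048, 0.108]
tool_rot: [[0.995, 0.101, -0.001], [0.101, -0.995, 0.0], [-0.001, -0.0, -1.0]]
ft_force: [-0.6, 0.2, -3.2]
grip_width: 0.0501
..........................................
..........................................
..........................................
..........................................
............##............................
.......############.......................
..###################.....................
..#####################...................
..######..........######..................
..#.................#####.................
................#....####.................
...............###....###.................
..........###...###...###.................
...........#####.##...###.................
.........##.####..##.####.................
.........##.####..######..................
..........#..###########..................
..........#.##########....................
..........###########.....................
..........########.##.....................
..........##..####.##.....................
..........###.###..##.....................
...........##.##...#......................
.............##...........................
.............##...........................
..........................................
..........................................
..........................................
..........................................
..........................................
```

The tip is inside both rings with no contact force. I'll work out the arc rows about the bow centre.

```bash
python3 -m crank '[0,0,0,-0.004,-0.0004,0,40,0,0,0,-0.0035,-0.0003,0,40,0,0,0,0,0,0,40]';  python3 - <<'E'
import numpy as np
a=np.radians(140.06-7*np.arange(21)); r=.0817*np.c_[np.cos(a),np.sin(a)]
d=np.diff(r,axis=0); print(-np.radians(7)); [print(i+1,*np.round(x*1000,1)) for i,x in enumerate(d)]
E
```

```text
time_s: 29.15
position: [0.5552, -0.0055, 0.108]
tool_rot: [[0.995, 0.101, -0.0], [0.101, -0.995, 0.0], [-0.0, -0.0, -1.0]]
ft_force: [0.3, -0.1, -4.6]
grip_width: 0.0503
-0.12217304763960307
1 6.9 7.2
2 7.7 6.4
3 8.4 5.4
4 9.0 4.3
5 9.5 3.2
6 9.8 2.0
7 9.9 0.8
8 10.0 -0.4
9 9.8 -1.6
10 9.6 -2.8
11 9.2 -4.0
12 8.6 -5.1
13 7.9 -6.1
14 7.1 -7.0
15 6.2 -7.8
16 5.2 -8.5
17 4.1 -9.1
18 3.0 -9.5
19 1.8 -9.8
20 0.6 -10.0
```

```bash
python3 -m crank '[0,0,-0.1222,0.0069,0.0072,0,40,0,0,-0.1222,0.0077,0.0064,0,40,0,0,-0.1222,0.0084,0.0054,0,40,0,0,0,0,0,0,40]'; python3 -m crank '[0,0,-0.1222,0.009,0.0043,0,40,0,0,-0.1222,0.0095,0.0032,0,40,0,0,-0.1222,0.0098,0.002,0,40,0,0,0,0,0,0,40]'
```

```text
time_s: 29.55
position: [0.5793, 0.0139, 0.1079]
tool_rot: [[0.965, -0.263, 0.001], [-0.263, -0.965, 0.0], [0.001, -0.0, -1.0]]
ft_force: [0.2, -1.9, -2.9]
grip_width: 0.05
time_s: 29.95
position: [0.6074, 0.0229, 0.1078]
tool_rot: [[0.808, -0.589, 0.0], [-0.589, -0.808, -0.0], [0.0, -0.0, -1.0]]
ft_force: [0.4, -0.5, -4.1]
grip_width: 0.0505
```

Forces are small. Continuing round the arc.

```bash
python3 -m crank '[0,0,-0.1222,0.0099,0.0008,0,40,0,0,-0.1222,0.01,-0.0004,0,40,0,0,-0.1222,0.0098,-0.0016,0,40,0,0,-0.1222,0.0096,-0.0028,0,40,0,0,0,0,0,0,40]'; python3 -m crank '[0,0,-0.1222,0.0092,-0.004,0,40,0,0,-0.1222,0.0086,-0.0051,0,40,0,0,-0.1222,0.0079,-0.0061,0,40,0,0,0,0,0,0,40]';  python3 - <<'E'
from h import *
s=cam("side","s13.png"); m=wmask(s,120)
for r in m[190:220,345:392]: print("".join(".#"[int(i)] for i in r))
E
```

```text
time_s: 30.45
position: [0.6464, 0.0183, 0.1077]
tool_rot: [[0.438, -0.899, 0.0], [-0.899, -0.438, -0.0], [0.0, 0.0, -1.0]]
ft_force: [0.2, -0.3, -4.4]
grip_width: 0.0502
time_s: 30.85
position: [0.6718, 0.003, 0.1077]
tool_rot: [[0.087, -0.996, -0.0], [-0.996, -0.087, -0.0], [0.0, 0.0, -1.0]]
ft_force: [-0.4, 1.3, -4.6]
grip_width: 0.0505
.............................#.................
.............................#.................
.............................#.................
.............................#.................
.....................##.......#................
.....................###.......................
.....................###.......................
......................###......................
.......................###.....................
.......................####....................
.....#...............#..##.....................
....###..............#...##....................
....###.........#....###.##....................
.....####.......####..#####....................
.....####.....##.####..#####...................
......#####...##.####..##.#....................
.......#########..##.#####.....................
........#################......................
..........################.....................
............##########..##.....................
...............#...####.##.....................
................##.###..##.....................
................##.##...#......................
...................#...........................
..................##...........................
...............................................
...............................................
...............................................
...............................................
...............................................
```

```bash
python3 -m crank '[0,0,-0.1222,0.0071,-0.007,0,40,0,0,-0.1222,0.0062,-0.0078,0,40,0,0,-0.1222,0.0052,-0.0085,0,40,0,0,0,0,0,0,40]'; python3 -m crank '[0,0,-0.1222,0.0041,-0.0091,0,40,0,0,-0.1222,0.003,-0.0095,0,40,0,0,-0.1222,0.0018,-0.0098,0,40,0,0,-0.1222,0.0006,-0.01,0,40,0,0,0,0,0,0,40]'
```

```text
time_s: 31.3
position: [0.6901, -0.0201, 0.1078]
tool_rot: [[-0.276, -0.961, -0.0], [-0.961, 0.276, -0.0], [0.0, 0.0, -1.0]]
ft_force: [-0.3, -0.7, -4.9]
grip_width: 0.0507
time_s: 31.8
position: [0.6993, -0.0584, 0.1079]
tool_rot: [[-0.694, -0.72, -0.001], [-0.72, 0.694, -0.0], [0.0, 0.0, -1.0]]
ft_force: [0.2, -0.0, -3.5]
grip_width: 0.0501
```

```bash
python3 -m crank '[0,0,0,0,0,-0.0015,40,0,0,0,0,0,0,40]'; python3 -m crank '[0,0,0,0,0,-0.001,40,0,0,0,0,0,0,40]'
```

```text
time_s: 32.0
position: [0.6995, -0.057, 0.1062]
tool_rot: [[-0.694, -0.72, -0.001], [-0.72, 0.694, 0.0], [0.0, 0.001, -1.0]]
ft_force: [0.2, -0.6, -4.3]
grip_width: 0.05
time_s: 32.2
position: [0.6999, -0.0573, 0.1058]
tool_rot: [[-0.696, -0.718, 0.0], [-0.718, 0.696, 0.0], [-0.0, 0.0, -1.0]]
ft_force: [-0.8, 1.7, -0.9]
grip_width: 0.05
```

Contact. I'll release, open moderately, rise and retreat for a check.

```bash
python3 -m crank '[0,0,0,0,0,-0.0003,65,0,0,0,0,0,0,65,0,0,0,0,0,0,75,0,0,0,0,0,0,75,0,0,0,0,0,0.01,75,0,0,0,0,0,0.03,75,0,0,0,0,0,0.04,75,0,0,0,0,0,0.04,75,0,0,0,-0.04,0,0.03,75,0,0,0,-0.045,0,0.02,75,0,0,0,-0.045,0,0,75,0,0,0,-0.045,0,0,75,0,0,0,-0.045,0,0,75,0,0,0,-0.045,0,0,75,0,0,0,0,0,0,75]';  python3 - <<'E'
from h import *
np.set_printoptions(precision=4,suppress=True)
s=cam("side","s14.png"); t=cam("top","t14.png")
# expected pose: TCP at pad (-.0085,-.026)
psi=np.arctan2(-.718,-.696)+1.5*np.pi; R=np.array([[np.cos(psi),-np.sin(psi)],[np.sin(psi),np.cos(psi)]])
org=np.array([.6999,-.0573])-R@np.array([-.0085,-.026]); print(org,np.degrees(psi))
im=[]
for d,(u,v) in ((t,(285,110)),(s,(325,150))):
    big=cv2.resize(d["frame"][v:v+90,u:u+90,::-1],(400,400),interpolation=cv2.INTER_CUBIC); k=400/90
    for q in tow(shackle(),*org,psi,.124): cv2.circle(big,tuple(((proj(d,q)-[u,v]+.5)*k).astype(int)),1,(0,0,255),-1)
    for e in ((.6135,-.0883,.127),(.6285,-.0868,.127)): cv2.circle(big,tuple(((proj(d,e)-[u,v]+.5)*k).astype(int)),3,(255,0,0),-1)
    im.append(big)
cv2.imwrite("pics/v14.png",np.hstack(im))
C=org+R@np.array([.05,.031])
for e in ((.6135,-.0883),(.6285,-.0868)): print(R.T@(np.array(e)-C),np.linalg.norm(np.array(e)-C))
E
```

```text
time_s: 33.7
position: [0.4308, -0.0571, 0.2764]
tool_rot: [[-0.698, -0.716, 0.0], [-0.716, 0.698, -0.0], [0.0, -0.0, -1.0]]
ft_force: [1.0, 0.9, -0.0]
grip_width: 0.064
[ 0.6757 -0.0701] 135.89137585037574
[-0.018   0.0254] 0.03115005918338401
[-0.0278  0.0139] 0.03104077506824177
```

View pics/v14.png

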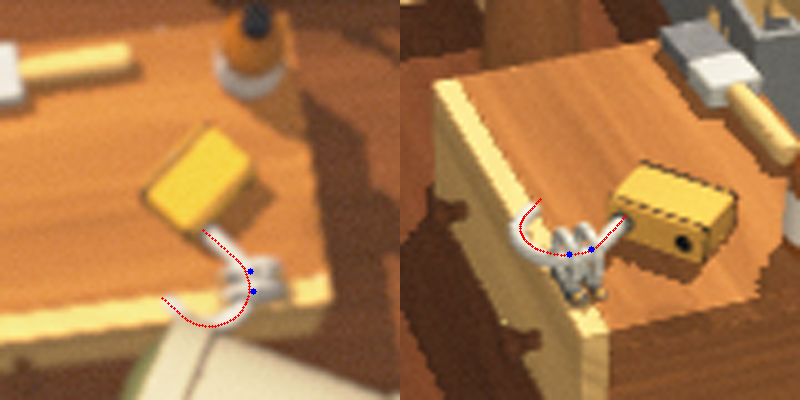

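The picture shows the lock flat on the top, the bow through both eyes, the eyes on the body half, the drawer shut and the robot clear. Handing in.

```bash
python3 -m crank '[0,0,0,0,0,0,75,0,0,0,0,0,0,75]'; python3 -c "
from rig import *
print(close_job())"
```

```text
time_s: 34.0
position: [0.4359, -0.0581, 0.2751]
tool_rot: [[-0.697, -0.717, 0.0], [-0.717, 0.697, -0.0], [-0.0, -0.0, -1.0]]
ft_force: [0.1, 0.4, 0.4]
grip_width: 0.064
the job is handed in; nothing more can be done
None
```

I handed the job in at 34.0 s on the robot's clock. The gouge is in the shut drawer and the padlock is threaded through both eyes, flat on the cabinet top and let go. `close_job` gave no verdict.

**What I did:** I set the gouge down in the drawer until I felt the floor, released it, and pushed the drawer shut against its stop (about 28 N). I pulled the farthest padlock out by its shackle and regripped it by the body. Then I passed the tip through both eyes from behind and turned the lock 140° about the bow centre.

**Last checks:**
- **Eyes:** Both eye centres work out at about 31 mm in plan from the bow centre (18 to 38 mm allowed). The drawer's eye is at x −18, y +25 mm in the bow's frame, so it is past the crown on the body half. These use the lock's pose from the last held tool position, and the final top and side pictures agree with it.
- **Lock and robot:** The lock looks flat in both pictures, and the arm is clear of everything.
- **Drawer and gouge:** The drawer looks shut, but I did not measure the 4 mm. I last saw the gouge before closing the drawer and have not seen it since.
- **Bystanders:** I did not measure these at the end. Nothing the arm did came near them.

**What failed or disagreed:**
- **Gouge grasp:** The first close missed and the second only pinched the top of the handle. The fingertips sit about 20 mm farther back than the text led me to expect. I then felt for the right depth.
- **Side camera:** It disagreed with the top camera and tool position by 5 to 9 mm, by about the same amount for eyes and lock. I relied on relative measurements and on feeling for the cabinet top instead.

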